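# Fetch the coppa from under the salami

## Task

A customer wants the string-tied coppa that lies at the bottom of the white tray, under three salami. Move the three salami that lie over it to the wooden cutting board, then take out the coppa and lay it flat in the middle of the scale's weighing pan. Then lay each of the three salami back in the tray just where it lay before, across the two big salami that they rested on, and leave those two where they are.

Things in the scene. Friction and masses are not known exactly. Their poses are not given: they have to be found in the camera images.
- thin_salame: The thinnest salame, reddish-brown casing with white specks; 34 mm thick, 232 mm long. One of three lying side by side on top of the pile, each across the tray (left to right). Origin: middle of its length on its underside, centre line 17 mm above; y runs along it, z up. Its underside and sides are flattened (15 mm wide), so it lies without rolling.
- netted_salame: Middle-sized salame, reddish-brown, in a net of cream string; 42 mm thick, 218 mm long. One of three lying side by side on top of the pile, each across the tray (left to right). Origin: middle of its length on its underside, centre line 21 mm above; y runs along it, z up. Its underside and sides are flattened (18 mm wide), so it lies without rolling.
- thick_salame: The thickest of the three top salami, with a paler, white-specked casing; 50 mm thick, 224 mm long. One of three lying side by side on top of the pile, each across the tray (left to right). Origin: middle of its length on its underside, centre line 25 mm above; y runs along it, z up. Its underside and sides are flattened (22 mm wide), so it lies without rolling.
- coppa: Dark red coppa bound in string, spindle-shaped: 48 mm thick at the middle, 185 mm long. Lies near to far in the middle of the tray floor, 6 mm below the top salami, seen between them. Origin: middle of its length on its underside, centre line 24 mm above; x runs along it, z up. Gripped across its middle, 40 mm is free on each side; underside flattened, it does not roll.
- bed_left: Big pale salame, 54 mm thick, 245 mm long, lying near to far on the tray's floor along the tray's left (+y) wall. Loose, to be left there: the top salami rest on it. Origin: middle of its length on its underside; x along it.
- bed_right: The same on the tray's right (-y) side.
- tray: White wooden tray, 306 mm (x, near to far) by 268 mm (y) outside, fixed; floor 8 mm thick, walls 42 mm high. Origin: centre of its underside, x away from the robot. The big salami lie along x at y = +90 and -90 mm, the coppa at y = 0; the three top salami lie along y on the big ones, undersides 62 mm above the origin, at about x = -84, 0, +84 mm in changing order.
- board: Plain wooden cutting board, 270 mm (x) by 250 mm (y), 22 mm thick, lying on the counter to one side of the tray, fixed. Origin: centre of its underside; its top is 22 mm above.
- pan (a point): Centre of the top surface of the scale's flat steel weighing pan, 250 by 250 mm and 88 mm above the counter; the pan does not move. The grey scale stands on the other side of the tray from the board, fixed; its key panel, lower than the pan, is on the robot's side.
Things that resemble listed ones, but are neither listed nor needed, are in the scene too. What is shaped like the thin_salame but purple or yellow is not meant.

How it is judged:
By the outcome, as a careful person would: the job done as asked, in the order asked, and still so for the second after the job is handed in, with the robot touching nothing.
It also fails if it takes over 136 s, if anything falls off the work surface, if the arm or the gripper's body presses on something with over 40 N, if the wrist force passes 120 N, or if a joint passes its speed limit or range.

## Robot

A 6-joint arm with a two-finger parallel gripper is mounted at the origin on the work surface. World frame = base frame: x ahead of the robot, y to its left, z up, the work surface at z = 0. Lengths are in mm, angles in rad, forces in N, time in s.
With the tool pointing down it reaches from about 350 to 875 mm from the base axis. Payload 4.2 kg.
Tool frame: the origin (TCP) lies midway between the tips of the shut fingers; the grasp point (between the pads) lies 19 mm behind it; z points along the fingers, y is the line along which they close (so a half turn about z gives the same grasp; the last joint's range is limited). The gripper opens to 85 mm and grips with 20 to 120 N. Pads are 22 mm wide; open, the fingers measure 114 mm over their backs; the gripper's body (76 mm by 85 mm) begins 54 mm behind the grasp point. The pads swing forward as they close: fully open they stand 13 mm farther back than shut.
Start: joints at [1.511, 0.385, 0.008, 0, -1.194, -0.259], TCP at [195.859, 593.497, 192.112] pointing down, gripper open.
Joint ranges: [-3.14, 3.14], [-1.21, 2.06], [-1.07, 1.41], [-3.16, 2.05], [-2.99, -0.16], [-3.1, 3.1]. Speed limits (rad/s): [2.79, 2.79, 3.14, 3.14, 3.14, 3.14].

## Interface

Orientations are given as a unit quaternion [x, y, z, w].
In Python, from bench import * gives the robot as it stands.
- The arm moves only by the tool drive_tool, never from a script. Its argument "plan" is a list that holds one entry, the list of rows, each a list of 5 numbers: the closure, from -1 (fully open) to 1 (shut), then the shift along the world's x, y, z in mm, then the turn about the world's z in degrees. A call has 1 to 20 rows; each row shifts and turns the commanded pose from where the row before left it; what a row does not reach is not made up. A row lasts 1/12 s, in which the tool goes at most 41.7 mm and 7.16 degrees, less where a joint would pass 70% of its speed; a pose out of reach is approached as far as the arm can. A call is refused whole if a number of a shift passes 41.7 or a number of a turn 7.16, either way. A call with a gripper value outside its range is refused whole. The fingers move at their own pace and stop on an object; the grip force is fixed at half the most. Time passes only in rows, so rows that do not move let the fingers close. It gives the time, the measured TCP pose, the force, the opening and the grip force at its end, in the units of the state.
- read_state(): the state, without advancing time (a new reading comes with each control period).
- get_image(name): name is "scene" or "top" or "wrist"; returns (picture, depth): 420x560x3 uint8, red, green, blue; 420x560 float32, mm along the optical axis (not along the pixel's ray), 0 where there is no reading.
- camera_model(name): a dict with "fx", "fy", "cx", "cy" (pixels), "R" (3x3) and "t" (3): a world point X has camera coordinates R X + t; the wrist camera has in their place "mount" (4x4, takes a point from camera to tool coordinates, whose origin is the TCP and whose axes are the flange's). Camera axes: x right, y down, z forward; pixel columns grow to the right and rows downward; lengths in mm; the calibration is good to about 2 mm. A picture is of the moment at which its call begins: read the wrist's pose just before it. camera_model takes no time and is no camera call.
- job_done(): hands the job in; it is judged then, once.
The state is a dict: "clock": time; "joints": joint angles; "joint_vel": joint speeds; "joint_efforts": joint torques, N m; "position": TCP position; "ee_rot": TCP orientation; "contact_force": force on the tool from outside, world axes, zero at the start; "wrist_torque": the same for the moment, N m; "gripper_width": finger opening in mm; "grasp_force": force on a finger pad.
Only numpy, scipy, OpenCV 4.12 (cv2) and the standard library are available. Lean on these libraries where they do the work, as an engineer would, in place of code of your own. Each camera call takes 0.05 s, during which the arm holds its last target. There are 200 camera calls.

## Working session

There is one attempt and no reset: what is moved stays moved. The work goes in short steps, Python scripts to look and compute and a tool call to move; the robot and the scene stay as the last step left them, time stands still between calls to the robot, and variables do not carry over. Pictures are saved under pics/ and viewed, at most 14 in all, crops included, and the job is handed in when it is done.

Besides the shell and the picture viewer there is one more tool, called after "Emit:" as name(argument=value, ...), one argument or row to a line, values as JSON. drive_tool: Moves the arm, as the interface text tells. Its arguments: {"type":"object","properties":{"plan":{"type":"array"}},"required":["plan"]}

```bash
mkdir -p pics; ls; python3 - <<'E'
from bench import *
import cv2,numpy as np
for n in("scene","top"):
    p,d=get_image(n); cv2.imwrite(f"pics/{n}0.png",p[:,:,::-1]); np.savez(f"{n}0.npz",p=p,d=d)
    m=camera_model(n); print(n,{k:np.round(v,3).tolist() for k,v in m.items()}, (d>0).mean())
print(camera_model("wrist")); print(read_state())
E
```

```text
pics
scene {'fx': 473.105, 'fy': 473.105, 'cx': 282.474, 'cy': 216.213, 'R': [[0.168, 0.986, -0.015], [0.675, -0.126, -0.727], [-0.719, 0.112, -0.686]], 't': [-57.448, -217.252, 1561.55]} 0.9959353741496598
top {'fx': 517.774, 'fy': 517.774, 'cx': 273.386, 'cy': 212.525, 'R': [[-0.029, -1.0, -0.009], [-0.994, 0.03, -0.102], [0.102, 0.006, -0.995]], 't': [-4.094, 443.284, 1616.839]} 0.9961011904761905
{'fx': 358.7210294713477, 'fy': 358.7210294713477, 'cx': 277.2050745881429, 'cy': 207.9259699113952, 'mount': array([[ 1.30418260e-04, -9.55920229e-01, -2.93626461e-01,
         7.39875410e+01],
       [ 9.99998819e-01,  5.74289468e-04, -1.42547375e-03,
         2.93873553e-03],
       [ 1.53126578e-03, -2.93625929e-01,  9.55919175e-01,
        -1.81436417e+02],
       [ 0.00000000e+00,  0.00000000e+00,  0.00000000e+00,
         1.00000000e+00]])}
{'clock': 0.1, 'joints': array([ 1.51059496e+00,  3.85481766e-01,  6.79737183e-03, -4.35315089e-04,
       -1.19400124e+00, -2.58585214e-01]), 'joint_vel': array([-0.00035907, -0.0014859 ,  0.00264566,  0.00201876,  0.0004871 ,
        0.00175608]), 'joint_efforts': array([-4.84399134e-04, -3.93317986e+01,  1.88930690e+01,  4.19799283e+00,
       -2.56746142e-03,  4.56209619e-06]), 'position': array([195.69355791, 592.95985913, 191.14337762]), 'ee_rot': array([ 9.87310557e-01, -1.58798399e-01, -1.07770161e-04,  9.60042748e-04]), 'contact_force': array([-0.34788704,  0.57531615, -0.15480174]), 'wrist_torque': array([0.03295254, 0.01149248, 0.02128776]), 'grasp_force': 0.0, 'gripper_width': 85.45883383803795}
```

View pics/scene0.png

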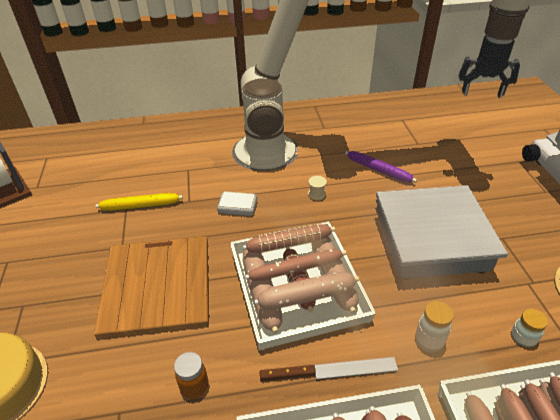

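View pics/top0.png

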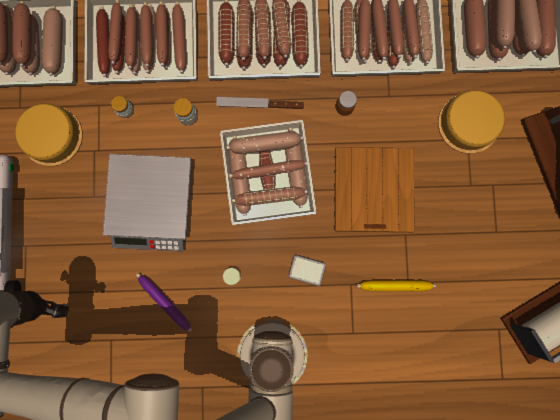

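The scene view shows the white tray at about (300,280), the board at (155,285) and the scale at (437,230). In the top view:
- thick salame is the far one, at (265,142).
- thin salame is in the middle, at (267,170).
- netted salame is the near one, at (270,196).
- coppa shows between them at (267,170).

Possible mix-ups are the purple decoy at (163,302), the yellow decoy at (396,286), the stock salami in the far trays at (140,38), (264,35) and (386,30), and the two bed salami at (240,170) and (297,170). I choose the three lying across the tray.

```bash
cat > h.py <<'E'
import numpy as np, cv2
from bench import *
def cloud(m,d):
    v,u=np.mgrid[:d.shape[0],:d.shape[1]]
    c=np.dstack([(u-m["cx"])/m["fx"]*d,(v-m["cy"])/m["fy"]*d,d])
    return (c-np.array(m["t"]))@np.array(m["R"])   # R^T(c-t)
def ray(m,u,v):
    R=np.array(m["R"]);return -R.T@np.array(m["t"]),R.T@np.array([(u-m["cx"])/m["fx"],(v-m["cy"])/m["fy"],1])
def cross(r1,r2):
    (a,d),(b,e)=r1,r2
    s=np.linalg.lstsq(np.c_[d,-e],b-a,rcond=None)[0]
    p,q=a+s[0]*d,b+s[1]*e
    return (p+q)/2,np.linalg.norm(p-q)
def blobs(P,d,zlo,zhi,box,amin=150):
    x0,x1,y0,y1=box
    k=((d>0)&(P[...,2]>zlo)&(P[...,2]<zhi)&(P[...,0]>x0)&(P[...,0]<x1)&(P[...,1]>y0)&(P[...,1]<y1)).astype(np.uint8)
    n,l,s,c=cv2.connectedComponentsWithStats(k)
    out=[]
    for i in range(1,n):
        if s[i,4]<amin: continue
        q=P[l==i]; (cx,cy),(w,h),a=cv2.minAreaRect(q[:,:2].astype(np.float32))
        if w<h: w,h,a=h,w,a+90
        out.append((c[i],np.array([cx,cy]),w,h,(a+90)%180-90,np.percentile(q[:,2],98)))
    return out
E
python3 - <<'E'
from h import *
np.set_printoptions(precision=1,suppress=True)
for n in("top","scene"):
    z=np.load(n+"0.npz");m=camera_model(n);P=cloud(m,z["d"])
    print(n)
    for zl,zh,t in((72,125,"top"),(40,125,"tray"),(80,105,"pan"),(14,32,"board")):
        for b in blobs(P,z["d"],zl,zh,(300,880,-420,450)): print(t,b[0],b[1],"LxW %.0f %.0f ang %.1f z %.1f"%b[2:])
z=np.load("top0.npz");cv2.imwrite("pics/crop0.png",cv2.resize(z["p"][115:230,210:330,::-1],None,fx=5,fy=5,interpolation=cv2.INTER_CUBIC))
E
```

```text
top
top [347.5  99.2] [ 784.9 -259.3] LxW 53 51 ang -20.2 z 92.9
top [183.6 108.5] [768.3 250.3] LxW 59 58 ang -10.1 z 113.0
top [264.7 142.2] [654.1   3.5] LxW 234 52 ang -84.9 z 117.5
top [154.1 195.9] [499.4 349.6] LxW 254 217 ang -4.3 z 95.9
top [268.  169.2] [571.4  -4.7] LxW 243 35 ang -82.6 z 102.2
top [269.3 195.7] [488.   -6.1] LxW 228 42 ang -84.8 z 108.6
tray [346.6 101.6] [ 781.7 -258.6] LxW 57 56 ang -70.3 z 92.0
tray [184.5 110.1] [767.7 249.7] LxW 60 59 ang -10.1 z 113.0
tray [267.3 169.9] [571.8  -2.4] LxW 304 268 ang 6.0 z 114.6
tray [154.1 199.7] [484.1 350.4] LxW 285 217 ang -4.1 z 95.7
pan [347.6  98.9] [ 784.4 -258.7] LxW 52 52 ang 11.8 z 92.9
pan [265.3 145.7] [652.    3.3] LxW 234 48 ang -84.8 z 104.8
pan [154.1 195.9] [498.8 349.5] LxW 253 217 ang -4.2 z 95.9
pan [268.2 169.1] [571.3  -5. ] LxW 242 34 ang -82.4 z 102.2
pan [269.1 195.9] [488.   -6.1] LxW 228 42 ang -84.8 z 104.8
board [285.7 104.1] [795.8 -67.1] LxW 114 21 ang 86.8 z 26.8
board [255.8 135.5] [687.9  26.5] LxW 276 119 ang -63.5 z 31.7
board [367.1 189.5] [ 510.9 -319.3] LxW 271 210 ang -2.1 z 2
[... 702 characters left out ...]
] LxW 135 10 ang -84.4 z 44.4
tray [189.3 371. ] [ 789.1 -259. ] LxW 56 56 ang -31.3 z 87.2
pan [430.8 226.3] [499.6 349.8] LxW 255 219 ang -4.5 z 91.0
pan [288.1 237.5] [492.4  -6.6] LxW 230 43 ang -84.0 z 104.4
pan [295.  263.8] [573.9  -5.4] LxW 244 33 ang -83.0 z 97.2
pan [306. 295.] [663.3   3.2] LxW 236 39 ang -85.9 z 104.6
pan [437.6 317.1] [772.5 251.3] LxW 57 56 ang -60.9 z 104.9
pan [187.6 364.8] [ 786.4 -259.5] LxW 52 52 ang 57.6 z 87.7
board [425.6 263.1] [524.8 288.9] LxW 339 164 ang 32.2 z 31.8
board [163.9 284.9] [ 512.5 -320.3] LxW 273 210 ang -2.5 z 25.2
board [314.1 331.9] [723.6  13.1] LxW 264 14 ang -84.3 z 31.5
board [287.  371.4] [798.3 -67.5] LxW 113 21 ang 86.6 z 20.8
```

View pics/crop0.png

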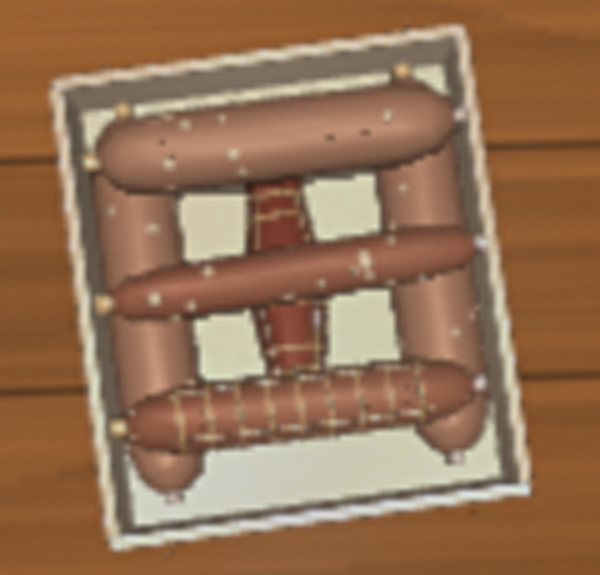

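The crop confirms the choice: thick far at (275,135), specked thin in the middle at (290,272), netted near at (300,405), and string-bound coppa below at (290,270). The two cameras agree within 4 mm and the sizes match. I'm moving over the tray for a close wrist view.

Emit:
drive_tool(
  plan=[
    [[-1,23,-37,9,-4.1],[-1,23,-37,9,-4.1],[-1,23,-37,9,-4.1],[-1,23,-37,9,-4.1],[-1,23,-37,9,-4.1],[-1,23,-37,9,-4.1],[-1,23,-37,9,-4.1],[-1,23,-37,9,-4.1],[-1,23,-37,9,-4.1],[-1,23,-37,9,-4.1],[-1,23,-37,9,-4.1],[-1,23,-37,9,-4.1],[-1,23,-37,9,-4.1],[-1,23,-37,9,-4.1],[-1,23,-37,9,-4.1],[-1,23,-37,9,-4.1],[-1,0,0,0,0],[-1,0,0,0,0]],
  ],
)

```text
clock: 1.6
position: [541.1, 37.2, 326.2]
ee_rot: [0.743, -0.67, -0.0, 0.0]
contact_force: [-0.6, -0.1, 0.4]
gripper_width: 85.7
grasp_force: 0.0
```

```bash
cat >> h.py <<'E'
from scipy.spatial.transform import Rotation as Ro
def wristmodel():
    s=read_state();m=camera_model("wrist");T=np.eye(4)
    T[:3,:3]=Ro.from_quat(s["ee_rot"]).as_matrix();T[:3,3]=s["position"]
    C=np.linalg.inv(T@m["mount"]);m["R"]=C[:3,:3];m["t"]=C[:3,3];return m
def look(name):
    m=wristmodel() if name=="wrist" else camera_model(name)
    p,d=get_image(name);return p,d,m,cloud(m,d)
np.set_printoptions(precision=1,suppress=True)
def rep(b): print(b[0],b[1],"LxW %.0f %.0f ang %.1f z %.1f"%b[2:])
E
python3 - <<'E'
from h import *
for n in("top","scene"):
    z=np.load(n+"0.npz");P=cloud(camera_model(n),z["d"])
    for zl,zh,b in((80,105,(340,640,200,520)),(14,33,(360,660,-480,-150))):
        print(n);[rep(q) for q in blobs(P,z["d"],zl,zh,b,800)]
p,d,m,P=look("wrist");cv2.imwrite("pics/w1.png",p[:,:,::-1]);print("wrist")
for b in blobs(P,d,72,125,(400,740,-150,150),600):rep(b)
for b in blobs(P,d,40,125,(400,740,-150,150),600):rep(b)
E
```

```text
top
[146.9 196.2] [500.2 368.3] LxW 255 253 ang 85.7 z 95.9
top
[374.1 189.2] [ 509.8 -340.3] LxW 272 251 ang -2.5 z 30.3
scene
[438.4 225.1] [501.1 367.5] LxW 255 255 ang -4.5 z 91.0
scene
[154.2 286.4] [ 511.5 -340.3] LxW 273 250 ang -2.6 z 25.2
wrist
[253.6 113.6] [571.3  -4.6] LxW 244 34 ang -82.5 z 96.1
[179.7 114.1] [654.4   3.6] LxW 236 50 ang -84.1 z 112.0
[325.7 121. ] [488.5  -6.3] LxW 230 44 ang -84.7 z 104.3
[250.6 112.4] [572.1  -1.9] LxW 304 268 ang 6.0 z 111.2
```

View pics/w1.png

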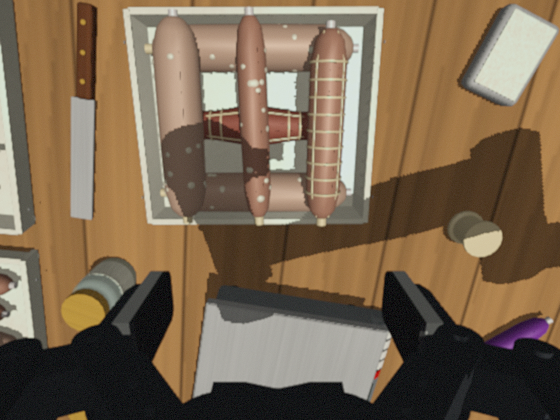

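The wrist view shows thick at (180,113), thin at (253,113) and netted at (326,121), with the coppa below at (250,125). Tops measure 112, 96 and 104 mm, as they should. I take the netted one first.

Emit:
drive_tool(
  plan=[
    [[-0.5,-8.6,-7.3,-29,-0.5],[-0.5,-8.6,-7.3,-29,0],[-0.5,-8.6,-7.3,-29,0],[-0.5,-8.6,-7.3,-29,0],[-0.5,-8.6,-7.3,-29,0],[-0.5,-8.6,-7.3,-29,0],[-0.5,0,0,0,0],[-0.5,0,0,0,0],[-0.5,0,0,0,0]],
  ],
)

```text
clock: 2.4
position: [490.7, -3.6, 154.9]
ee_rot: [0.742, -0.671, 0.001, -0.001]
contact_force: [-0.1, 1.3, -0.3]
gripper_width: 64.3
grasp_force: 0.0
```

Emit:
drive_tool(
  plan=[
    [[-0.5,-1.2,-2.8,-18.5,-0.3],[-0.5,0,0,-18.5,0],[-0.5,0,0,-18.5,0],[-0.5,0,0,-18.5,0],[-0.5,0,0,-18.5,0],[-0.5,0,0,0,0],[-0.5,0,0,0,0],[1,0,0,0,0],[1,0,0,0,0],[1,0,0,0,0],[1,0,0,0,0],[1,0,0,0,0],[1,0,0,0,0],[1,0,0,0,0]],
  ],
)

```text
clock: 3.57
position: [489.1, -7.3, 61.9]
ee_rot: [0.739, -0.673, 0.001, -0.001]
contact_force: [0.4, 0.6, 6.7]
gripper_width: 16.1
grasp_force: 58.6
```

Width 16 mm doesn't match a 42 mm salame, so I'm looking before doing anything else.

```bash
python3 - <<'E'
from h import *
p,d,m,P=look("scene");q,d2,m2,P2=look("wrist")
a=cv2.resize(p[190:360,220:390,::-1],(560,560));b=cv2.resize(q[:,80:480,::-1],(240,252))
c=np.zeros((560,800,3),np.uint8);c[:,:560]=a;c[:252,560:]=b;cv2.imwrite("pics/g1.png",c)
print(read_state()["gripper_width"],read_state()["grasp_force"])
for b in blobs(P,d,72,125,(400,740,-150,150),100):rep(b)
E
```

```text
15.583431011396394 58.64772339351475
[287.9 237.9] [492.4  -6.9] LxW 230 44 ang -84.7 z 118.6
[295.  264.6] [574.1  -4.4] LxW 245 34 ang -81.9 z 97.1
[305.9 290.5] [658.3   3. ] LxW 236 50 ang -83.4 z 112.8
```

View pics/g1.png

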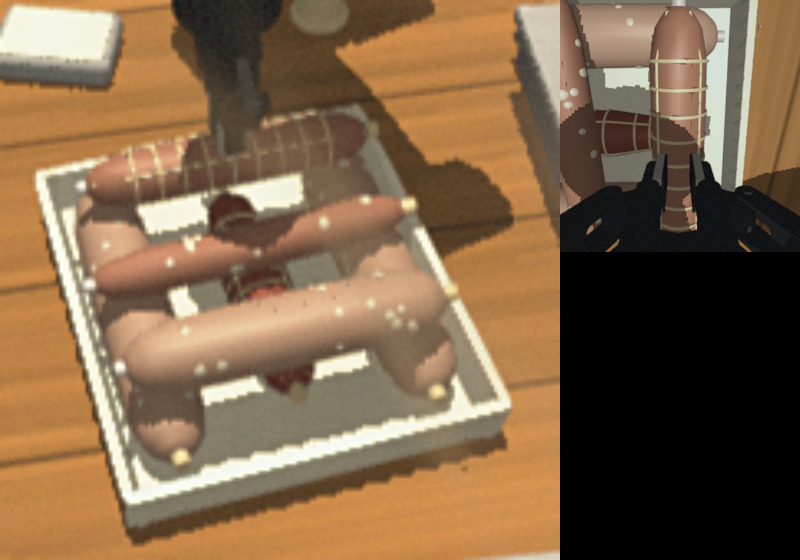

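```bash
python3 - <<'E'
from h import *
q,d,m,P=look("wrist")
cv2.imwrite("pics/g2.png",cv2.resize(q[200:420,150:430,::-1],(764,600)))
np.save("P.npy",P)
for r in range(250,420,12):
    print(r,[f"{P[r,c,0]:.0f},{P[r,c,2]:.0f}" for c in range(200,370,10)])
E
```

```text
250 ['533,48', '527,47', '521,47', '515,46', '506,95', '501,101', '497,103', '492,104', '488,103', '484,103', '479,101', '475,98', '468,84', '448,8', '441,8', '434,8', '430,17']
262 ['540,8', '533,7', '526,9', '519,8', '505,95', '500,110', '496,103', '492,103', '488,103', '483,102', '480,110', '476,112', '468,91', '447,8', '440,7', '433,9', '429,20']
274 ['540,8', '533,8', '525,8', '508,114', '503,121', '499,121', '496,101', '491,104', '487,104', '483,102', '480,120', '477,121', '472,113', '468,113', '438,7', '430,4', '428,20']
286 ['495,243', '533,7', '525,8', '506,122', '502,130', '499,130', '495,102', '491,103', '487,104', '482,103', '481,130', '478,130', '473,123', '469,122', '437,7', '429,7', '427,23']
298 ['540,7', '532,8', '509,131', '505,140', '501,138', '498,137', '495,101', '490,102', '486,104', '481,103', '481,131', '478,138', '475,138', '472,139', '436,9', '428,7', '426,23']
310 ['534,36', '510,146', '507,147', '504,147', '501,147', '498,138', '494,103', '490,103', '485,103', '481,103', '480,132', '479,146', '476,147', '473,148', '470,146', '427,8', '424,24']
322 ['513,14
[... 1011 characters left out ...]
74', '491,102', '486,105', '482,104', '477,103', '471,99', '481,175', '480,181', '478,181', '476,181', '474,181', '472,182']
394 ['505,184', '503,183', '501,185', '499,184', '497,181', '495,179', '493,179', '490,178', '488,178', '486,178', '484,178', '481,177', '481,184', '479,185', '477,185', '474,183', '473,185']
406 ['504,189', '503,187', '500,189', '499,188', '497,182', '495,181', '493,182', '490,181', '488,182', '486,182', '484,182', '482,182', '481,188', '479,188', '477,187', '475,187', '473,187']
418 ['504,191', '502,191', '500,190', '498,191', '497,185', '495,185', '492,185', '490,185', '488,185', '486,186', '484,184', '482,185', '482,191', '480,191', '478,190', '476,191', '474,190']
```

View pics/g2.png

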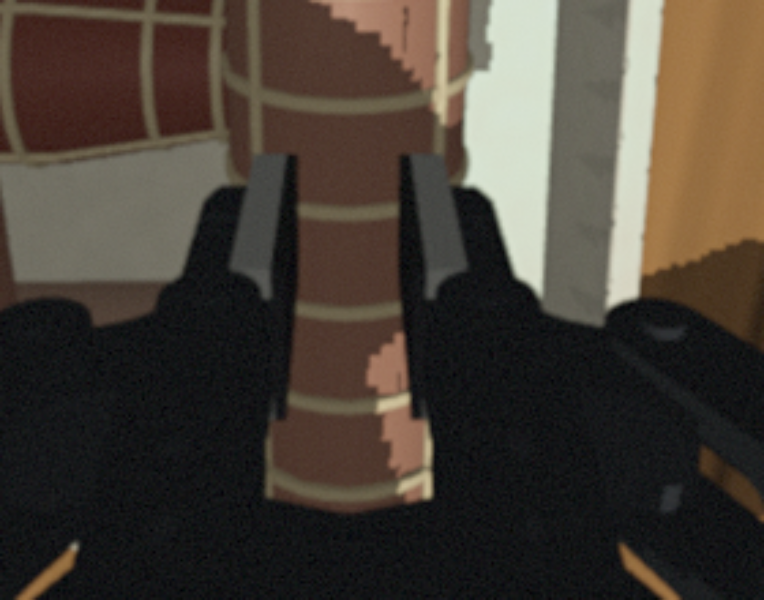

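The pads' inner faces are about 17 mm apart and appear sunk into the salame. The grip force is steady at 58 N and the salame hasn't moved. I'll test with a small slow lift.

Emit:
drive_tool(
  plan=[
    [[1,0,0,4,0],[1,0,0,8,0],[1,0,0,8,0],[1,0,0,10,0],[1,0,0,0,0],[1,0,0,0,0]],
  ],
)

```text
clock: 4.22
position: [487.8, -7.5, 90.9]
ee_rot: [0.739, -0.674, 0.0, -0.001]
contact_force: [0.2, 0.2, -3.9]
gripper_width: 16.1
grasp_force: 58.7
```

```bash
python3 - <<'E'
from h import *
p,d,m,P=look("scene");q,d2,m2,P2=look("wrist")
a=cv2.resize(p[190:360,220:390,::-1],(400,400));b=cv2.resize(q[:,80:480,::-1],(400,420))
c=np.zeros((420,800,3),np.uint8);c[:400,:400]=a;c[:,400:]=b;cv2.imwrite("pics/g3.png",c)
print(read_state()["gripper_width"],read_state()["grasp_force"])
for b in blobs(P,d,72,160,(400,740,-150,150),100):rep(b)
E
```

```text
16.012404156308808 58.738942528143525
[287.7 229.4] [490.9  -6.9] LxW 231 40 ang -85.0 z 149.9
[295.  264.6] [573.4  -5.3] LxW 244 36 ang -83.3 z 97.1
[306.  290.5] [657.7   3.4] LxW 236 48 ang -84.4 z 112.7
```

View pics/g3.png

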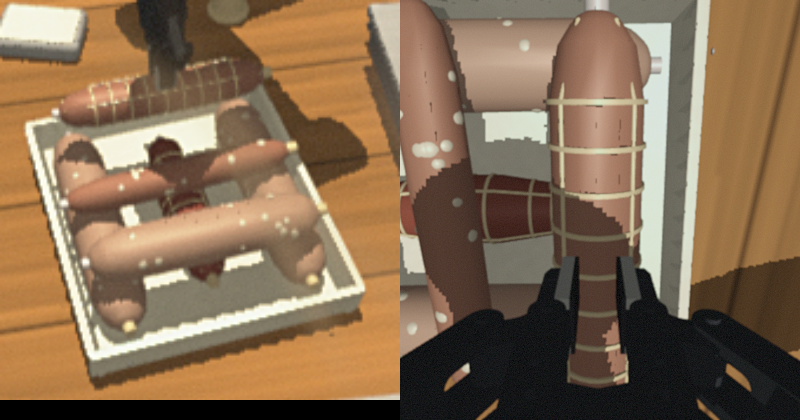

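The lift is good: the salame hangs level. Carrying it to the near part of the board.

Emit:
drive_tool(
  plan=[
    [[1,0,0,15,0],[1,-2,-10,20,0],[1,-5,-27,0,0],[1,-5,-27,0,0],[1,-5,-27,0,0],[1,-5,-27,0,0],[1,-5,-27,0,0],[1,-5,-27,0,0],[1,-5,-27,0,0],[1,-5,-27,0,0],[1,-5,-27,0,0],[1,-5,-27,0,0],[1,-5,-27,-5,0],[1,-4,-20,-10,0],[1,0,-5,-15,0],[1,0,0,-15,0],[1,0,0,0,0],[1,0,0,0,0]],
  ],
)

```text
clock: 5.82
position: [425.6, -339.3, 79.2]
ee_rot: [0.739, -0.674, -0.002, 0.001]
contact_force: [-0.5, -0.5, -4.1]
gripper_width: 15.7
grasp_force: 59.1
```

Emit:
drive_tool(
  plan=[
    [[1,0,0,-15,0],[1,0,0,-15,0],[1,0,0,-12,0],[1,0,0,-8,0],[1,0,0,-4,0],[1,0,0,-2,0],[1,0,0,0,0],[1,0,0,0,0]],
  ],
)

```text
clock: 6.48
position: [427.4, -339.8, 25.3]
ee_rot: [0.739, -0.673, 0.001, -0.0]
contact_force: [0.5, 0.1, -3.2]
gripper_width: 15.7
grasp_force: 59.1
```

Emit:
drive_tool(
  plan=[
    [[1,0,0,-1,0],[1,0,0,-1,0],[1,0,0,0,0],[-0.5,0,0,0,0],[-0.5,0,0,0,0],[-0.5,0,0,0,0],[-0.5,0,0,0,0],[-0.5,0,0,20,0],[-0.5,0,0,30,0],[-0.5,0,0,35,0],[-0.5,0,0,25,0],[-0.5,0,0,0,0]],
  ],
)

```text
clock: 7.48
position: [430.4, -341.9, 139.1]
ee_rot: [0.74, -0.673, 0.006, -0.001]
contact_force: [-0.1, -0.3, 0.4]
gripper_width: 64.1
grasp_force: 0.0
```

```bash
python3 - <<'E'
from h import *
print(read_state()["position"])
p,d,m,P=look("scene")
for b in blobs(P,d,45,75,(350,700,-480,-200),100):rep(b)
E
```

```text
[ 430.4 -341.9  139.1]
[152.9 247.8] [ 430.2 -339.3] LxW 230 42 ang -85.3 z 65.2
```

Emit:
drive_tool(
  plan=[
    [[-0.5,11.8,28,1,0.5],[-0.5,11.8,28,1,0.5],[-0.5,11.8,28,0,0.5],[-0.5,11.8,28,0,0.5],[-0.5,11.8,28,0,0],[-0.5,11.8,28,0,0],[-0.5,11.8,28,0,0],[-0.5,11.8,28,0,0],[-0.5,11.8,28,0,0],[-0.5,11.8,28,0,0],[-0.5,11.8,28,0,0],[-0.5,11.8,28,0,0],[-0.5,0,0,0,0],[-0.5,0,0,0,0],[-0.5,0,0,0,0]],
  ],
)

```text
clock: 8.78
position: [567.4, -3.8, 133.4]
ee_rot: [0.751, -0.66, -0.001, 0.001]
contact_force: [0.0, -0.1, -0.4]
gripper_width: 64.1
grasp_force: 0.0
```

Emit:
drive_tool(
  plan=[
    [[-0.5,4.5,-1,0,0],[-0.5,0,0,-20,0],[-0.5,0,0,-20,0],[-0.5,0,0,-16,0],[-0.5,0,0,-10,0],[-0.5,0,0,-5,0],[-0.5,0,0,0,0],[-0.5,0,0,0,0]],
  ],
)

```text
clock: 9.45
position: [573.4, -4.9, 64.0]
ee_rot: [0.751, -0.661, 0.0, -0.0]
contact_force: [0.6, 0.1, 0.4]
gripper_width: 64.0
grasp_force: 0.0
```

Emit:
drive_tool(
  plan=[
    [[-0.5,-1,0,-1.5,0],[-0.5,0,0,0,0],[1,0,0,0,0],[1,0,0,0,0],[1,0,0,0,0],[1,0,0,0,0],[1,0,0,0,0],[1,0,0,0,0],[1,0,0,0,0]],
  ],
)

```text
clock: 10.2
position: [571.8, -4.6, 62.0]
ee_rot: [0.751, -0.66, -0.0, -0.0]
contact_force: [-0.3, 0.4, 0.7]
gripper_width: 0.2
grasp_force: 0.0
```

```bash
python3 - <<'E'
from h import *
p,d,m,P=look("scene");q,d2,m2,P2=look("wrist")
a=cv2.resize(p[190:360,220:390,::-1],(400,400));b=cv2.resize(q[:,80:480,::-1],(400,420))
c=np.zeros((420,800,3),np.uint8);c[:400,:400]=a;c[:,400:]=b;cv2.imwrite("pics/g4.png",c)
for b in blobs(P,d,72,160,(400,740,-150,150),100):rep(b)
t,td,tm,TP=look("top")
for b in blobs(TP,td,72,125,(400,740,-150,150),100):rep(b)
for r in range(230,330,8):
    print(r,[f"{P2[r,c,0]:.0f},{P2[r,c,1]:.0f},{P2[r,c,2]:.0f}" for c in range(255,300,8)])
E
```

```text
[295.  263.7] [583.8  -4.2] LxW 243 53 ang -82.7 z 150.4
[306.  290.4] [657.1   2.8] LxW 235 50 ang -83.9 z 112.6
[290.6 138.9] [664.7 -81.1] LxW 64 50 ang -79.6 z 116.0
[289.9 166. ] [580.3 -73.2] LxW 105 34 ang -81.9 z 100.5
[247.2 173.4] [559.9  62.3] LxW 106 35 ang -77.6 z 102.7
230 ['583,-20,92', '580,-22,94', '576,-23,95', '573,-23,95', '569,-23,94', '566,-24,94']
238 ['583,-17,92', '579,-18,93', '576,-19,96', '572,-19,95', '569,-20,95', '565,-19,93']
246 ['582,-13,92', '579,-14,93', '575,-15,95', '572,-15,95', '568,-16,95', '564,-16,93']
254 ['582,-9,92', '578,-11,95', '575,-11,94', '571,-12,95', '568,-12,95', '564,-12,93']
262 ['581,-4,91', '578,-15,111', '575,-15,111', '572,-15,110', '568,-15,110', '563,-8,93']
270 ['581,-10,110', '578,-15,119', '575,-15,118', '572,-15,117', '569,-15,117', '565,-12,110']
278 ['581,-10,116', '578,-14,123', '575,-15,125', '572,-16,125', '569,-16,124', '566,-17,125']
286 ['580,-10,123', '577,-15,130', '575,-14,129', '572,-15,130', '569,-16,131', '566,-17,131']
294 ['580,-10,128', '577,-14,135', '574,-14,135', '572,-15,135', '569,-16,136', '566,-16,136']
302 ['580,-17,145', '577,-16,142', '574,-14,139', '572,-14,139', '569,-14,138', '567,-17,142']
310 ['579,-16,148', '577,-16,147', '574,-15,146', '571,-11,139', '570,-17,147', '567,-17,147']
318 ['579,-15,151', '577,-16,151', '574,-12,146', '571,-8,139', '570,-17,151', '567,-17,152']
326 ['579,-15,154', '577,-16,155', '574,-12,149', '570,-4,138', '570,-17,155', '567,-17,155']
```

View pics/g4.png

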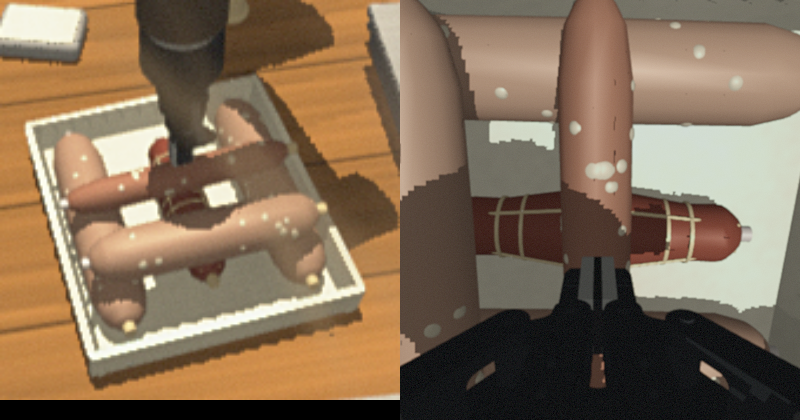

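The wrist depth answers it. With TCP read as 62, the fingertips end at z of about 104 and the palm is at about 178 (text: palm 73 mm behind the tips). So the real fingertips sit about 42 mm behind the reported TCP. The netted salame was pinched only at its crown, and the shut fingers passed over the thin one without touching it. I'll get the exact tip offset, then regrasp 42 mm lower.

```bash
python3 - <<'E'
from h import *
z=read_state()["position"];q,d2,m2,P2=look("wrist");print(z)
for r in range(252,268): print(r,P2[r,268],P2[r,284])
print("palm",[P2[r,c].round() for r in (385,400,415) for c in(270,277,284)])
E
```

```text
[571.8  -4.6  62. ]
252 [576.2 -12.   95. ] [569.1 -12.8  94.6]
253 [576.2 -11.5  94.9] [568.9 -12.   94. ]
254 [576.1 -11.   94.8] [568.9 -11.6  94.1]
255 [576.  -10.5  94.8] [568.9 -11.6  95.4]
256 [576.3 -14.7 105. ] [569.7 -15.8 105.6]
257 [576.2 -14.1 104.8] [569.7 -15.8 106.5]
258 [576.2 -14.8 107.1] [569.6 -15.5 106.9]
259 [576.2 -14.7 108. ] [569.6 -15.4 107.7]
260 [576.2 -14.8 109.1] [569.6 -15.3 108.4]
261 [576.2 -15.1 110.6] [569.7 -15.6 110. ]
262 [576.2 -14.8 111. ] [569.7 -15.3 110.3]
263 [576.1 -14.9 112. ] [569.8 -15.9 112.4]
264 [576.1 -14.9 113. ] [569.7 -15.4 112.4]
265 [576.1 -14.8 113.7] [569.8 -15.7 113.8]
266 [576.1 -14.6 114.1] [569.8 -15.6 114.5]
267 [576.  -14.3 114.4] [569.8 -15.6 115.5]
palm [array([566.,  61.,  95.]), array([563.,  60.,  96.]), array([559.,  62.,  94.]), array([574., -16., 181.]), array([572., -15., 180.]), array([571., -16., 181.]), array([574., -15., 184.]), array([572., -14., 183.]), array([571., -15., 184.])]
```

Emit:
drive_tool(
  plan=[
    [[-0.5,0,0,0,0],[-0.5,0,0,0,0],[-0.5,0,0,0,0],[-0.5,0,0,0,0],[-0.5,0,0,0,0]],
  ],
)

```text
clock: 10.82
position: [571.9, -4.6, 62.0]
ee_rot: [0.751, -0.66, 0.0, -0.0]
contact_force: [0.0, 0.2, 0.5]
gripper_width: 60.6
grasp_force: 0.0
```

Emit:
drive_tool(
  plan=[
    [[-0.5,0,0,-10,0],[-0.5,0,0,-12,0],[-0.5,0,0,-12,0],[-0.5,0,0,-8,0],[-0.5,0,0,-3,0],[-0.5,0,0,0,0],[-0.5,0,0,0,0],[1,0,0,0,0],[1,0,0,0,0],[1,0,0,0,0],[1,0,0,0,0],[1,0,0,0,0],[1,0,0,0,0]],
  ],
)

```text
clock: 11.9
position: [572.6, -4.4, 17.8]
ee_rot: [0.751, -0.66, 0.001, -0.001]
contact_force: [0.1, 0.4, 4.2]
gripper_width: 33.2
grasp_force: 60.3
```

Emit:
drive_tool(
  plan=[
    [[1,0,0,8,0],[1,0,0,20,0],[1,0,0,25,0],[1,-1,-8,15,0],[1,-5,-28,0,0],[1,-5,-28,0,0],[1,-5,-28,0,0],[1,-5,-28,0,0],[1,-5,-28,0,0],[1,-5,-28,0,0],[1,-5,-28,0,0],[1,-5,-28,0,0],[1,-5,-28,0,0],[1,-5,-28,0,0],[1,-5,-28,-5,0],[1,-5,-18,-10,0],[1,0,-2,-20,0],[1,0,0,-15,0],[1,0,0,0,0],[1,0,0,0,0]],
  ],
)

```text
clock: 13.57
position: [509.5, -340.2, 33.8]
ee_rot: [0.751, -0.661, -0.002, 0.001]
contact_force: [1.0, 0.0, -1.1]
gripper_width: 32.5
grasp_force: 59.9
```

Emit:
drive_tool(
  plan=[
    [[1,0,0,-15,0],[1,0,0,-18,0],[1,0,0,-12,0],[1,0,0,-6,0],[1,0,0,-3,0],[1,0,0,-1.5,0],[1,0,0,0,0],[1,0,0,0,0]],
  ],
)

```text
clock: 14.23
position: [510.5, -340.1, -17.7]
ee_rot: [0.751, -0.66, -0.0, 0.0]
contact_force: [-4.2, 4.4, 9.5]
gripper_width: 33.3
grasp_force: 67.8
```

Emit:
drive_tool(
  plan=[
    [[-0.5,0,0,0,0],[-0.5,0,0,0,0],[-0.5,0,0,0,0],[-0.5,0,0,0,0],[-0.5,0,0,15,0],[-0.5,0,0,30,0],[-0.5,0,0,35,0],[-0.5,0,0,33,0],[-0.5,0,0,0,0]],
  ],
)

```text
clock: 14.98
position: [515.6, -343.2, 100.5]
ee_rot: [0.751, -0.66, 0.007, -0.002]
contact_force: [0.5, 0.3, 0.8]
gripper_width: 64.1
grasp_force: 0.0
```

```bash
python3 - <<'E'
from h import *
print(read_state()["position"])
p,d,m,P=look("scene")
for b in blobs(P,d,42,75,(350,700,-480,-200),100):rep(b)
E
```

```text
[ 515.6 -343.2  100.5]
[170.7 244.7] [ 426.8 -290.2] LxW 132 44 ang -83.8 z 65.1
[123.2 254.4] [ 439.3 -416.9] LxW 72 41 ang -79.0 z 65.2
[151.4 274.6] [ 513.6 -341.1] LxW 243 35 ang -81.7 z 57.6
```

Emit:
drive_tool(
  plan=[
    [[-0.5,11.1,26.4,0,-0.6],[-0.5,11.1,26.4,0,-0.6],[-0.5,11.1,26.4,0,-0.6],[-0.5,11.1,26.4,0,0],[-0.5,11.1,26.4,0,0],[-0.5,11.1,26.4,0,0],[-0.5,11.1,26.4,0,0],[-0.5,11.1,26.4,0,0],[-0.5,11.1,26.4,0,0],[-0.5,11.1,26.4,0,0],[-0.5,11.1,26.4,0,0],[-0.5,11.1,26.4,0,0],[-0.5,11.1,26.4,0,0],[-0.5,0,0,0,0],[-0.5,0,0,0,0],[-0.5,0,0,0,0]],
  ],
)

```text
clock: 16.37
position: [654.4, 2.4, 91.3]
ee_rot: [0.74, -0.672, -0.001, 0.001]
contact_force: [0.2, -0.4, 0.0]
gripper_width: 64.1
grasp_force: 0.0
```

Emit:
drive_tool(
  plan=[
    [[-0.65,1,1,-5,0],[-0.65,0,0,-20,0],[-0.65,0,0,-20,0],[-0.65,0,0,-14,0],[-0.65,0,0,-7,0],[-0.65,0,0,-3,0],[-0.65,0,0,0,0],[-0.65,0,0,0,0],[1,0,0,0,0],[1,0,0,0,0],[1,0,0,0,0],[1,0,0,0,0],[1,0,0,0,0]],
  ],
)

```text
clock: 17.45
position: [656.9, 3.6, 24.9]
ee_rot: [0.741, -0.672, 0.001, -0.001]
contact_force: [-1.3, -0.1, 6.4]
gripper_width: 49.3
grasp_force: 63.5
```

Emit:
drive_tool(
  plan=[
    [[1,0,0,8,0],[1,0,0,20,0],[1,0,0,25,0],[1,-1,-8,15,0],[1,-5,-28,0,0],[1,-5,-28,0,0],[1,-5,-28,0,0],[1,-5,-28,0,0],[1,-5,-28,0,0],[1,-5,-28,0,0],[1,-5,-28,0,0],[1,-5,-28,0,0],[1,-5,-28,0,0],[1,-5,-28,0,0],[1,-5,-28,-5,0],[1,-5,-20,-10,0],[1,0,-8,-20,0],[1,0,0,-15,0],[1,0,0,0,0],[1,0,0,0,0]],
  ],
)

```text
clock: 19.12
position: [593.6, -339.9, 39.5]
ee_rot: [0.74, -0.672, -0.002, 0.001]
contact_force: [0.8, -0.2, -3.5]
gripper_width: 49.4
grasp_force: 62.9
```

Emit:
drive_tool(
  plan=[
    [[1,0,0,-15,0],[1,0,0,-18,0],[1,0,0,-11,0],[1,0,0,-5,0],[1,0,0,-3,0],[1,0,0,-1.5,0],[1,0,0,0,0],[1,0,0,0,0]],
  ],
)

```text
clock: 19.78
position: [595.8, -340.6, -11.0]
ee_rot: [0.741, -0.672, 0.001, -0.0]
contact_force: [-0.7, -0.1, -3.1]
gripper_width: 48.9
grasp_force: 63.1
```

Still carried (−3 N). I lower it a little more, release and rise.

Emit:
drive_tool(
  plan=[
    [[1,0,0,-2,0],[1,0,0,-1.5,0],[1,0,0,0,0],[-0.6,0,0,0,0],[-0.6,0,0,0,0],[-0.6,0,0,0,0],[-0.6,0,0,0,0],[-0.6,0,0,15,0],[-0.6,0,0,30,0],[-0.6,0,0,35,0],[-0.6,0,0,33,0],[-0.6,0,0,0,0],[-0.6,0,0,0,0]],
  ],
)

```text
clock: 20.87
position: [596.9, -341.0, 101.0]
ee_rot: [0.74, -0.672, 0.003, -0.001]
contact_force: [-0.1, 0.9, -1.5]
gripper_width: 68.4
grasp_force: 0.0
```

```bash
python3 - <<'E'
from h import *
print(read_state()["position"])
for n in("scene","top"):
    p,d,m,P=look(n);print(n)
    for b in blobs(P,d,48,80,(350,700,-480,-200),100):rep(b)
    hsv=cv2.cvtColor(p,cv2.COLOR_RGB2HSV)
    k=((P[...,0]>440)&(P[...,0]<710)&(abs(P[...,1])<48)&(P[...,2]>28)&(P[...,2]<80))
    if k.sum()>50:
        for b in blobs(P,np.where(k,d,0),28,80,(440,710,-60,60)):rep(b)
    if n=="scene":cv2.imwrite("pics/s2.png",cv2.resize(p[200:360,80:380,::-1],(800,427)))
E
```

```text
[ 596.9 -341.   101. ]
scene
[168.1 244.2] [ 427.1 -297.2] LxW 135 42 ang -86.5 z 65.3
[116.4 255. ] [ 442.4 -433.2] LxW 37 36 ang 18.9 z 62.6
[169.6 268.9] [ 505.3 -296.5] LxW 126 30 ang -82.1 z 57.6
[118.5 281.4] [ 524.5 -422. ] LxW 58 29 ang -78.8 z 57.3
[149.4 301.2] [ 599.3 -340.9] LxW 235 46 ang -84.0 z 72.9
[298.8 279.3] [573.8  -1. ] LxW 199 49 ang 1.8 z 57.0
top
[402.2 158.7] [ 595.  -424.6] LxW 68 33 ang -54.6 z 76.4
[364. 162.] [ 589.6 -302.4] LxW 110 50 ang -84.2 z 77.5
[377.  187.2] [ 509.8 -345.3] LxW 214 32 ang -82.9 z 62.2
[377.  213.9] [ 426.1 -338.9] LxW 226 42 ang -84.5 z 69.7
[266.8 171.8] [573.1  -0.7] LxW 197 48 ang 5.0 z 60.2
```

View pics/s2.png

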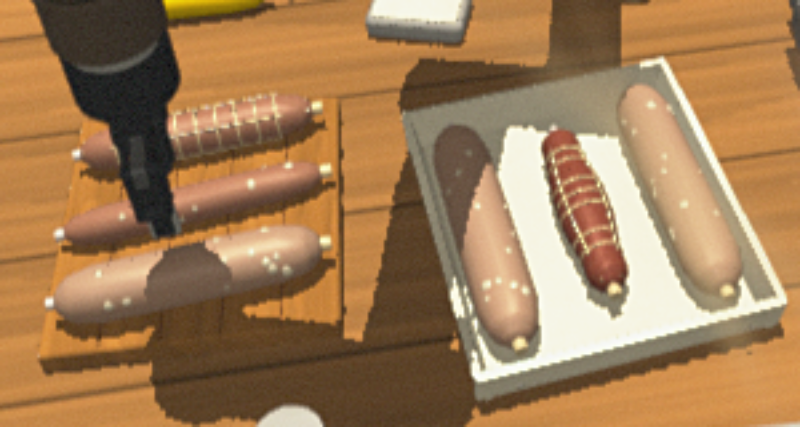

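The picture shows all three salami on the board and the coppa clear at (585,210) between the two beds. Next the coppa: move over it and turn the tool about 88°.

Emit:
drive_tool(
  plan=[
    [[-0.5,-1.6,24.3,0,6.3],[-0.5,-1.6,24.3,0,6.3],[-0.5,-1.6,24.3,0,6.3],[-0.5,-1.6,24.3,0,6.3],[-0.5,-1.6,24.3,0,6.3],[-0.5,-1.6,24.3,0,6.3],[-0.5,-1.6,24.3,0,6.3],[-0.5,-1.6,24.3,0,6.3],[-0.5,-1.6,24.3,0,6.3],[-0.5,-1.6,24.3,0,6.3],[-0.5,-1.6,24.3,0,6.3],[-0.5,-1.6,24.3,0,6.3],[-0.5,-1.6,24.3,0,6.3],[-0.5,-1.6,24.3,0,6.3],[-0.5,0,0,0,0],[-0.5,0,0,0,0],[-0.5,0,0,0,0]],
  ],
)

```text
clock: 22.38
position: [572.0, -0.5, 96.4]
ee_rot: [0.999, 0.032, -0.001, 0.0]
contact_force: [-0.6, -0.2, -0.2]
gripper_width: 64.1
grasp_force: 0.0
```

```bash
python3 - <<'E'
from h import *
s=read_state();print(s["position"],np.degrees(2*np.arctan2(s["ee_rot"][1],s["ee_rot"][0])),s["joints"])
for n in("wrist","top","scene"):
    p,d,m,P=look(n);print(n)
    q=P[(d>0)&(abs(P[...,0]-573)<92)&(abs(P[...,1])<50)&(P[...,2]>28)&(P[...,2]<64)]
    if len(q)>50:
        c=q[:,:2].mean(0);w,v=np.linalg.eigh(np.cov(q[:,:2].T));print(len(q),c,np.degrees(np.arctan(v[1,1]/v[0,1])),np.percentile(q[:,2],97),q.min(0),q.max(0))
    for b in blobs(P,d,30,80,(430,720,-130,130),300):rep(b)
E
```

```text
[572.   -0.5  96.4] 3.6798172232051787 [ 0.3  0.4 -0.3 -0.  -0.9  1.4]
wrist
14086 [584.5   0.8] 5.4764700834394295 55.497959437477206 [481.3 -25.9  28.9] [664.9  25.9  57.7]
[414.  150.4] [599.8 -87.9] LxW 217 51 ang 6.2 z 61.7
[473.6 107.8] [ 625.5 -125.9] LxW 172 12 ang 6.1 z 42.4
[136.2 164.4] [581.3  97.9] LxW 221 71 ang 5.8 z 61.8
[277.2 190.1] [573.8  -0.1] LxW 197 49 ang 5.8 z 55.7
[326.1 372.5] [431.5 -43.8] LxW 78 8 ang -84.4 z 42.0
top
398 [533.   -4.4] 5.096773074649271 59.66459418120046 [481.1 -26.   28.7] [587.9  24.2  62.2]
[295.9 168.1] [583.  -91.3] LxW 256 53 ang 5.9 z 67.4
[241.1 189.6] [509.8  81.3] LxW 149 53 ang 6.2 z 67.3
[268.4 183.5] [529.9  -5.1] LxW 110 48 ang 5.7 z 60.5
scene
1054 [587.3  -3.2] 6.0928833729576946 56.18361532374507 [490.4 -26.3  28.3] [664.2  23.3  59.1]
[336.8 270.8] [565.2  94.9] LxW 259 72 ang 5.6 z 62.7
[262.  289.2] [585.4 -92. ] LxW 256 53 ang 6.0 z 62.9
[298.8 279.1] [573.8  -1. ] LxW 199 48 ang 6.7 z 56.7
```

Emit:
drive_tool(
  plan=[
    [[-0.6,1,0,-10,2.2],[-0.6,0,0,-25,0],[-0.6,0,0,-25,0],[-0.6,0,0,-25,0],[-0.6,0,0,-20,0],[-0.6,0,0,-12,0],[-0.6,0,0,-7,0],[-0.6,0,0,-4,0],[-0.6,0,0,0,0],[-0.6,0,0,0,0],[1,0,0,0,0],[1,0,0,0,0],[1,0,0,0,0],[1,0,0,0,0],[1,0,0,0,0]],
  ],
)

```text
clock: 23.78
position: [574.7, -0.1, -29.2]
ee_rot: [0.999, 0.052, 0.001, -0.0]
contact_force: [-0.6, -0.1, 5.6]
gripper_width: 46.7
grasp_force: 63.8
```

Emit:
drive_tool(
  plan=[
    [[1,0,0,10,0],[1,0,0,25,0],[1,0,0,30,0],[1,0,0,30,0],[1,0,0,28,0],[1,-3,12,15,0],[1,-5.7,28,0,0],[1,-5.7,28,0,0],[1,-5.7,28,0,0],[1,-5.7,28,0,0],[1,-5.7,28,0,0],[1,-5.7,28,0,0],[1,-5.7,28,0,0],[1,-5.7,28,0,0],[1,-5.7,28,0,0],[1,-5.7,28,0,0],[1,-5.7,28,0,0],[1,-5.7,28,0,0],[1,0,0,0,0],[1,0,0,0,0]],
  ],
)

```text
clock: 25.45
position: [500.9, 348.7, 106.6]
ee_rot: [0.999, 0.053, -0.001, 0.001]
contact_force: [0.5, 0.3, -4.5]
gripper_width: 47.2
grasp_force: 63.0
```

Emit:
drive_tool(
  plan=[
    [[1,0,10,-10,0],[1,0,9,-15,0],[1,0,0,-12,0],[1,0,0,-8,0],[1,0,0,-4,0],[1,0,0,-2,0],[1,0,0,0,0],[1,0,0,0,0]],
  ],
)

```text
clock: 26.12
position: [502.8, 366.7, 57.1]
ee_rot: [0.999, 0.052, 0.0, -0.0]
contact_force: [-0.0, 0.3, -2.8]
gripper_width: 46.9
grasp_force: 62.9
```

Emit:
drive_tool(
  plan=[
    [[1,-1,1,-2,0],[1,0,0,-2,0],[1,0,0,-1,0],[1,0,0,0,0],[1,0,0,0,0]],
  ],
)

```text
clock: 26.53
position: [501.3, 367.8, 51.5]
ee_rot: [0.999, 0.052, 0.0, 0.0]
contact_force: [0.3, -0.8, -3.6]
gripper_width: 47.5
grasp_force: 62.9
```

Emit:
drive_tool(
  plan=[
    [[1,0,0,-1,0],[1,0,0,0,0],[-0.5,0,0,0,0],[-0.5,0,0,0,0],[-0.5,0,0,0,0],[-0.5,0,0,0,0],[-0.5,0,0,15,0],[-0.5,0,0,30,0],[-0.5,0,0,30,0],[-0.5,0,0,0,0],[-0.5,0,0,0,0]],
  ],
)

```text
clock: 27.45
position: [502.4, 369.0, 128.2]
ee_rot: [0.999, 0.052, 0.002, -0.002]
contact_force: [0.5, -0.7, -0.3]
gripper_width: 64.2
grasp_force: 0.0
```

```bash
python3 - <<'E'
from h import *
s=read_state();print(s["position"],s["joints"])
for n in("scene","top","wrist"):
    p,d,m,P=look(n);print(n)
    for b in blobs(P,d,103,148,(370,630,250,480),80):rep(b)
    if n=="scene":
        for b in blobs(P,d,45,80,(350,700,-480,-200),300):rep(b)
    if n=="scene":cv2.imwrite("pics/s3.png",cv2.resize(p[170:360,60:520,::-1],(800,330)))
E
```

```text
[502.4 369.  128.2] [ 0.9  0.4 -0.1  0.  -1.   0.8]
scene
[441.2 215.5] [501.8 363.4] LxW 200 44 ang 6.9 z 136.2
[152.9 247.7] [ 430.2 -339. ] LxW 230 43 ang -84.1 z 65.4
[151.2 274.1] [ 513.3 -342. ] LxW 227 34 ang -82.1 z 57.6
[149.6 301.5] [ 598.  -341.2] LxW 235 49 ang -83.6 z 73.2
top
[142.8 172.3] [564.7 369.1] LxW 63 35 ang 34.5 z 136.9
[145.7 207.6] [453.8 362.8] LxW 100 49 ang 4.2 z 139.8
wrist
[277.  211.9] [500.4 368.4] LxW 198 49 ang 5.7 z 135.7
```

View pics/s3.png

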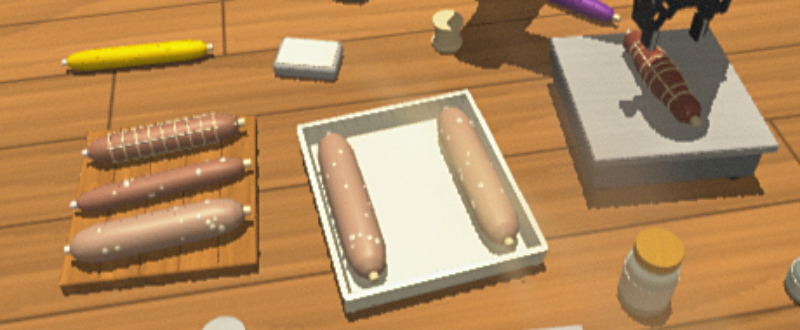

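The coppa lies in the pan's middle at (665,78) in the crop, measured (501,368). The beds haven't moved. Now I fetch the netted salame.

Emit:
drive_tool(
  plan=[
    [[-0.5,-2,-20,0,-4],[-0.5,-4,-37,0,-6.2],[-0.5,-4,-37,0,-6.2],[-0.5,-4,-37,0,-6.2],[-0.5,-4,-37,0,-6.2],[-0.5,-4,-37,0,-6.2],[-0.5,-4,-37,0,-6.2],[-0.5,-4,-37,0,-6.2],[-0.5,-4,-37,0,-6.2],[-0.5,-4,-37,0,-6.2],[-0.5,-4,-37,0,-6.2],[-0.5,-4,-37,0,-6.2],[-0.5,-4,-37,0,-6.2],[-0.5,-4,-37,0,-6.2],[-0.5,-4,-37,0,-6],[-0.5,-4,-37,0,0],[-0.5,-4,-37,0,0],[-0.5,-4,-37,0,0],[-0.5,0,0,0,0],[-0.5,0,0,0,0]],
  ],
)

```text
clock: 29.27
position: [430.0, -282.6, 124.0]
ee_rot: [0.738, -0.675, -0.001, 0.001]
contact_force: [-0.2, -0.0, -1.3]
gripper_width: 64.2
grasp_force: 0.0
```

Emit:
drive_tool(
  plan=[
    [[-0.5,-1,-25,-20,0.3],[-0.5,-1,-25,-25,0],[-0.5,0,-7,-25,0],[-0.5,0,0,-25,0],[-0.5,0,0,-20,0],[-0.5,0,0,-12,0],[-0.5,0,0,-6,0],[-0.5,0,0,-4,0],[-0.5,0,0,0,0],[-0.5,0,0,0,0]],
  ],
)

```text
clock: 30.1
position: [430.0, -338.0, -10.9]
ee_rot: [0.741, -0.671, 0.0, -0.0]
contact_force: [0.1, -1.0, 0.4]
gripper_width: 63.9
grasp_force: 0.0
```

Emit:
drive_tool(
  plan=[
    [[-0.5,-2.2,-1.5,-2,0],[-0.5,0,0,-2,0],[-0.5,0,0,0,0],[1,0,0,0,0],[1,0,0,0,0],[1,0,0,0,0],[1,0,0,0,0],[1,0,0,0,0],[1,0,0,0,0]],
  ],
)

```text
clock: 30.85
position: [427.7, -339.9, -15.0]
ee_rot: [0.741, -0.671, 0.001, -0.0]
contact_force: [1.0, 0.9, 5.7]
gripper_width: 41.2
grasp_force: 62.1
```

Emit:
drive_tool(
  plan=[
    [[1,0,0,10,0],[1,0,0,25,0],[1,0,0,30,0],[1,1,10,15,0],[1,5,27,0,0],[1,5,27,0,0],[1,5,27,0,0],[1,5,27,0,0],[1,5,27,0,0],[1,5,27,0,0],[1,5,27,0,0],[1,5,27,0,0],[1,5,27,0,0],[1,5,27,0,0],[1,5,27,0,0],[1,5,20,0,0],[1,0,5,0,0],[1,0,0,0,0],[1,0,0,0,0]],
  ],
)

```text
clock: 32.43
position: [487.0, -8.0, 64.0]
ee_rot: [0.741, -0.671, -0.001, 0.001]
contact_force: [-0.2, -0.3, -2.5]
gripper_width: 41.2
grasp_force: 61.6
```

Emit:
drive_tool(
  plan=[
    [[1,1,0.5,-10,0],[1,0,0,-12,0],[1,0,0,-7,0],[1,0,0,-4,0],[1,0,0,-2,0],[1,0,0,0,0],[1,0,0,0,0]],
  ],
)

```text
clock: 33.02
position: [489.3, -7.4, 29.6]
ee_rot: [0.741, -0.672, 0.0, -0.0]
contact_force: [-0.3, 0.1, -2.5]
gripper_width: 41.2
grasp_force: 61.6
```

Emit:
drive_tool(
  plan=[
    [[1,0,0,-2.5,0],[1,0,0,-1.7,0],[1,0,0,0,0],[1,0,0,0,0],[-0.5,0,0,0,0],[-0.5,0,0,0,0],[-0.5,0,0,0,0],[-0.5,0,0,0,0],[-0.5,0,0,15,0],[-0.5,0,0,30,0],[-0.5,0,0,35,0],[-0.5,0,0,0,0],[-0.5,0,0,0,0]],
  ],
)

```text
clock: 34.1
position: [490.9, -6.7, 107.7]
ee_rot: [0.741, -0.671, 0.002, -0.003]
contact_force: [-1.7, -0.1, -0.5]
gripper_width: 63.9
grasp_force: 0.0
```

```bash
python3 - <<'E'
from h import *
s=read_state();print(s["position"])
p,d,m,P=look("scene")
for b in blobs(P,d,72,107,(400,740,-150,150),100):rep(b)
E
```

```text
[490.9  -6.7 107.7]
[288.3 237.8] [492.   -6.3] LxW 230 42 ang -83.9 z 104.9
```

The netted salame is back at (492.0,-6.3,-83.9°); before it was (492.4,-6.6,-84.0°). Next, the thin one.

Emit:
drive_tool(
  plan=[
    [[-0.5,1,-15,0,0.6],[-0.5,2,-33,0,0.6],[-0.5,2,-33,0,0.6],[-0.5,2,-33,0,0],[-0.5,2,-33,0,0],[-0.5,2,-33,0,0],[-0.5,2,-33,0,0],[-0.5,2,-33,0,0],[-0.5,2,-33,0,0],[-0.5,2,-33,-10,0],[-0.5,2,-20,-20,0],[-0.5,0,0,-20,0],[-0.5,0,0,0,0],[-0.5,0,0,0,0],[-0.5,0,0,0,0]],
  ],
)

```text
clock: 35.4
position: [510.3, -338.9, 55.4]
ee_rot: [0.752, -0.659, -0.0, 0.0]
contact_force: [0.2, 0.3, -0.2]
gripper_width: 64.3
grasp_force: 0.0
```

Emit:
drive_tool(
  plan=[
    [[-0.5,-0.5,-1,-15,0],[-0.5,0,0,-20,0],[-0.5,0,0,-18,0],[-0.5,0,0,-10,0],[-0.5,0,0,-5,0],[-0.5,0,0,-2,0],[-0.5,0,0,0,0],[-0.5,0,0,0,0]],
  ],
)

```text
clock: 36.07
position: [510.6, -340.4, -13.6]
ee_rot: [0.752, -0.66, 0.001, -0.0]
contact_force: [0.9, 0.1, -0.2]
gripper_width: 63.7
grasp_force: 0.0
```

Emit:
drive_tool(
  plan=[
    [[-0.5,0,0,-2,0],[-0.5,0,0,0,0],[1,0,0,0,0],[1,0,0,0,0],[1,0,0,0,0],[1,0,0,0,0],[1,0,0,0,0],[1,0,0,0,0],[1,0,0,0,0]],
  ],
)

```text
clock: 36.82
position: [510.2, -340.4, -16.1]
ee_rot: [0.752, -0.66, 0.001, -0.0]
contact_force: [-0.1, 0.4, 3.9]
gripper_width: 33.0
grasp_force: 60.4
```

Emit:
drive_tool(
  plan=[
    [[1,0,0,10,0],[1,0,0,25,0],[1,0,0,30,0],[1,1,10,28,0],[1,5,27,0,0],[1,5,27,0,0],[1,5,27,0,0],[1,5,27,0,0],[1,5,27,0,0],[1,5,27,0,0],[1,5,27,0,0],[1,5,27,0,0],[1,5,27,0,0],[1,5,27,0,0],[1,5,27,0,0],[1,5,22,0,0],[1,1,7,0,0],[1,0,0,0,0],[1,0,0,0,0]],
  ],
)

```text
clock: 38.4
position: [570.6, -4.4, 75.7]
ee_rot: [0.752, -0.66, -0.001, 0.001]
contact_force: [0.1, -0.1, -2.2]
gripper_width: 33.0
grasp_force: 60.1
```

Emit:
drive_tool(
  plan=[
    [[1,0,0,-15,0],[1,0,0,-15,0],[1,0,0,-9,0],[1,0,0,-5,0],[1,0,0,-2,0],[1,0,0,0,0],[1,0,0,0,0]],
  ],
)

```text
clock: 38.98
position: [572.1, -4.5, 30.8]
ee_rot: [0.751, -0.66, 0.0, -0.0]
contact_force: [-0.3, 0.2, -1.4]
gripper_width: 32.9
grasp_force: 60.1
```

Emit:
drive_tool(
  plan=[
    [[1,0,0,-3,0],[1,0,0,-2,0],[1,0,0,-1.4,0],[1,0,0,0,0],[1,0,0,0,0],[-0.4,0,0,0,0],[-0.4,0,0,0,0],[-0.4,0,0,0,0],[-0.4,0,0,0,0],[-0.4,0,0,15,0],[-0.4,0,0,30,0],[-0.4,0,0,35,0],[-0.4,0,0,0,0],[-0.4,0,0,0,0]],
  ],
)

```text
clock: 40.15
position: [573.4, -3.8, 106.6]
ee_rot: [0.752, -0.66, 0.002, -0.003]
contact_force: [-2.7, 0.2, -1.6]
gripper_width: 60.1
grasp_force: 0.0
```

```bash
python3 - <<'E'
from h import *
s=read_state();print(s["position"])
p,d,m,P=look("scene")
for b in blobs(P,d,72,106,(400,740,-150,150),100):rep(b)
E
```

```text
[573.4  -3.8 106.6]
[321.5 231.2] [484.2  77.8] LxW 61 38 ang -85.9 z 104.5
[270.6 241.7] [495.8 -57.7] LxW 128 41 ang -86.4 z 104.6
[295.1 264.3] [572.9  -5.2] LxW 244 34 ang -81.7 z 97.2
```

The thin one is back within 1 mm. Last, the thick one.

Emit:
drive_tool(
  plan=[
    [[-0.6,1,-15,0,-0.6],[-0.6,2.2,-33,0,-0.6],[-0.6,2.2,-33,0,-0.6],[-0.6,2.2,-33,0,0],[-0.6,2.2,-33,0,0],[-0.6,2.2,-33,0,0],[-0.6,2.2,-33,0,0],[-0.6,2.2,-33,0,0],[-0.6,2.2,-33,0,0],[-0.6,2.2,-33,-10,0],[-0.6,2.2,-24,-15,0],[-0.6,0.5,0,-10,0],[-0.6,0,0,0,0],[-0.6,0,0,0,0],[-0.6,0,0,0,0]],
  ],
)

```text
clock: 41.45
position: [595.2, -339.3, 68.8]
ee_rot: [0.741, -0.671, -0.0, 0.0]
contact_force: [0.4, 0.2, -0.7]
gripper_width: 68.3
grasp_force: 0.0
```

Emit:
drive_tool(
  plan=[
    [[-0.6,0,-1,-15,0],[-0.6,0,0,-22,0],[-0.6,0,0,-22,0],[-0.6,0,0,-14,0],[-0.6,0,0,-6,0],[-0.6,0,0,-4,0],[-0.6,0,0,0,0],[-0.6,0,0,0,0],[1,0,0,0,0],[1,0,0,0,0],[1,0,0,0,0],[1,0,0,0,0],[1,0,0,0,0],[1,0,0,0,0]],
  ],
)

```text
clock: 42.62
position: [596.1, -341.5, -12.4]
ee_rot: [0.741, -0.671, 0.001, -0.0]
contact_force: [-0.8, 1.9, 5.2]
gripper_width: 49.0
grasp_force: 65.5
```

Emit:
drive_tool(
  plan=[
    [[1,0,0,10,0],[1,0,0,25,0],[1,0,0,30,0],[1,1,10,30,0],[1,4.8,27,0,0],[1,4.8,27,0,0],[1,4.8,27,0,0],[1,4.8,27,0,0],[1,4.8,27,0,0],[1,4.8,27,0,0],[1,4.8,27,0,0],[1,4.8,27,0,0],[1,4.8,27,0,0],[1,4.8,27,0,0],[1,4.8,27,0,0],[1,4.8,25,0,0],[1,1,12,0,0],[1,0,0,0,0],[1,0,0,0,0]],
  ],
)

```text
clock: 44.2
position: [653.9, 3.2, 80.1]
ee_rot: [0.741, -0.671, -0.001, 0.001]
contact_force: [0.4, -0.6, -4.0]
gripper_width: 49.2
grasp_force: 64.4
```

Emit:
drive_tool(
  plan=[
    [[1,0.8,-0.3,-15,0],[1,0,0,-15,0],[1,0,0,-9,0],[1,0,0,-5,0],[1,0,0,-3,0],[1,0,0,0,0],[1,0,0,0,0]],
  ],
)

```text
clock: 44.78
position: [656.0, 2.2, 34.4]
ee_rot: [0.741, -0.672, 0.0, -0.0]
contact_force: [0.3, 0.9, -3.6]
gripper_width: 49.3
grasp_force: 64.4
```

Emit:
drive_tool(
  plan=[
    [[1,0,0.5,-3,0],[1,0,0,-2,0],[1,0,0,-1.4,0],[1,0,0,0,0],[1,0,0,0,0],[-0.5,0,0,0,0],[-0.5,0,0,0,0],[-0.5,0,0,0,0],[-0.5,0,0,0,0],[-0.5,0,0,15,0],[-0.5,0,0,30,0],[-0.5,0,0,35,0],[-0.5,0,0,35,0],[-0.5,0,0,35,0],[-0.5,-10,-30,20,0],[-0.5,-10,-30,20,0],[-0.5,-10,-30,0,0],[-0.5,-10,-30,0,0],[-0.5,0,0,0,0],[-0.5,0,0,0,0]],
  ],
)

```text
clock: 46.45
position: [615.1, -118.5, 218.1]
ee_rot: [0.74, -0.672, 0.0, -0.0]
contact_force: [-0.1, -0.1, -0.1]
gripper_width: 63.9
grasp_force: 0.0
```

```bash
python3 - <<'E'
from h import *
s=read_state();print(s["position"],s["contact_force"])
p,d,m,P=look("scene")
for b in blobs(P,d,72,115,(400,740,-150,150),100):rep(b)
for b in blobs(P,d,103,148,(370,630,250,480),80):rep(b)
z=np.load("scene0.npz")
cv2.imwrite("pics/s4.png",np.hstack([cv2.resize(z["p"][200:360,200:520,::-1],(400,200)),cv2.resize(p[200:360,200:520,::-1],(400,200))]))
E
```

```text
[ 615.1 -118.5  218.1] [-0.1 -0.1 -0.1]
[288.6 237.8] [492.   -6.5] LxW 230 41 ang -84.2 z 104.9
[295.2 264.3] [573.6  -4.4] LxW 245 35 ang -82.8 z 97.1
[306.1 290.3] [657.1   3.2] LxW 235 49 ang -84.7 z 112.7
[440.6 214.3] [501.9 363.1] LxW 197 44 ang 6.6 z 136.3
```

View pics/s4.png

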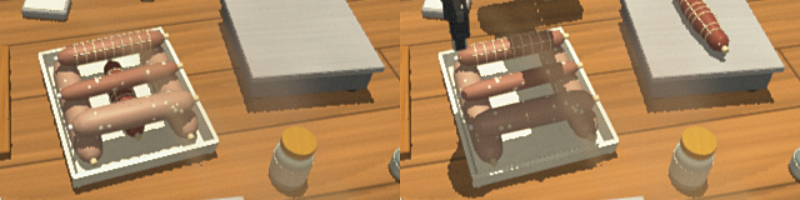

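The before and after views match: the three salami lie as they did, and the coppa is on the pan at (705,25). The robot touches nothing.

```bash
python3 -c "
from bench import *
print(job_done())"
```

```text
the job is handed in; nothing more can be done
None
```

The job is handed in at about 46 s: the coppa lies flat in the middle of the scale's pan, and the three salami measure within about 1 mm of where they lay before, across the two undisturbed big salami.

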